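# Hang the stamp shelf on its keyhole screws

### The job

Hang the little two-bay stamp shelf on the display panel: pass its two keyholes over the two screw heads, lay its back plate flat on the mounting plate and slide it down until it is fully home under both heads, pressing firmly but never forcing it. Then stand the hand stamp upright on the ledge, in either bay. Leave the ink pad, the tape roll and the stapler where they are.

Things in the scene. Friction and masses are not known exactly. Their poses are not given: they have to be found in the camera images.
- panel: Fixed display panel: perforated board, 300 mm wide, 190 high, with an aluminium mounting plate 200 x 90. Origin: on the counter, under the middle of the mounting plate's front face, which is the plane x = 0; x points into the panel, away from the robot, y left, z up. Wood frame: front at x = 2, top rail z = 172 to 190. Feet 4 thick reach 74 in front. Push the shelf on it with under 40 N.
- screw_mark (a point): Nominal midpoint of the two screws, on the mounting plate's face, z = 155 mm. They stand side by side 40 to its left and right. BUT the mounting plate is clamped by eye in oversize holes: it and both screws sit together up to 4 mm to the side and 7 mm above or below this mark. Shanks 5 across; washer and domed head 14 across, 3.8 to 8.7 out of the face.
- stamp_shelf: Loose shelf, 0.24 to 0.36 kg, on the counter. Origin: middle of the lower edge of its back plate's back face; x out of its back, y left, z up. Grey steel plate 144 wide, 84 high (mm), x = -3 to 0; wooden ledge x = -83 to -3, flat underside z = 0, top z = 9, front lip to z = 17; a middle divider makes two bays. Hung, its axes match the panel's and its x = 0 is the panel's x = 0.
- divider_grip (a point): Where to hold the shelf, from above: on the upright wooden divider, 12 mm thick (y = -6 to 6), x = -76 to -24, z = 9 to 65 of the shelf. This point is at x = -50, y = 0, z = 52 of the shelf.
- shelf_holes (a point): Midpoint of the two keyholes' round holes, on the back face (z = 50 of the shelf); the holes are at y = -40 and +40 and 22 mm across. Above z = 52 they taper to slots 7.5 wide from z = 60 to z = 70, closed at the top. With the heads through the holes and the plate flat on the mounting plate, the shelf slides down 17.5 mm.
- shelf_home (a point): Where the middle of the screws lies in the shelf when fully home (back face, z = 67.5 mm): shanks at the slots' upper ends, a hard stop. Wedge ribs beside the slots rise 2.5 from z = 64 to 72 and push the sprung heads (2.2 N per mm) out: it takes 5 to 10 N of push down; its weight is not enough. A plate not laid flat does not pass under the heads.
- wood_stamp: Loose hand stamp, 35 g, standing on the counter: wooden block 24 (x) by 36 (y), 14 high, with a turned red handle up to 20 across, 66 high in all (mm). Origin: centre of its underside, z up along the handle.
- left_washer (a joint): How far (m) the left screw's washer and head (y = +40) are pushed out along the shank: 0 free, about 0.0013 when the shelf is fully home.
- right_washer (a joint): The same for the right screw (y = -40).
- tin_ink_pad: Bystander: flat green tin ink pad, 65 x 96 x 14, right of the pencil sharpener. (mm) Origin: centre of its underside.
- tape_roll: Bystander: roll of paper tape, 48 across, 15 high, in front of the panel. (mm) Origin: centre of its underside.
- desk_stapler: Bystander: green desk stapler, 36 x 135 x 49, in front of the panel to the left. (mm) Origin: centre of its underside.
Not all that is in view belongs to the job. There is more than one size of the wood_stamp; the one meant has the size given above.

How it is judged:
On the way, in this order (a step that is already met when the one before it is completed fails the run):
1. the shelf hangs fully home under both screw heads while the stamp is not yet in it (x of stamp_shelf in the frame of panel between -0.0025 and 0.0025 m and y of stamp_shelf in the frame of panel between -0.006 and 0.006 m and z of stamp_shelf in the frame of panel between 0.079 and 0.096 m and angle between stamp_shelf's own z axis and vertical below 0.05 rad and value of joint each of left_washer, right_washer above 0.001 m and distance between wood_stamp and stamp_shelf above 0.12 m), for 0.2 s.
2. the stamp stands in a bay of the hung shelf (x of stamp_shelf in the frame of panel between -0.0025 and 0.0025 m and y of stamp_shelf in the frame of panel between -0.006 and 0.006 m and z of stamp_shelf in the frame of panel between 0.079 and 0.096 m and angle between stamp_shelf's own z axis and vertical below 0.05 rad and value of joint each of left_washer, right_washer above 0.001 m and x of wood_stamp in the frame of stamp_shelf between -0.075 and -0.012 m and (y of wood_stamp in the frame of stamp_shelf above 0.016 m or y of wood_stamp in the frame of stamp_shelf below -0.016 m) and y of wood_stamp in the frame of stamp_shelf between -0.066 and 0.066 m and z of wood_stamp in the frame of stamp_shelf between 0.006 and 0.013 m and angle between wood_stamp's own z axis and vertical below 0.1 rad), for 0.2 s.
At the end, for the whole second after the job is handed in: The shelf hangs in place (within 6 mm sideways, 8.5 mm in height of nominal), plate flat on the mounting plate within 2.5 mm, level to 3 degrees, both washers pushed out over 1.0 mm; the stamp stands on the ledge in one bay, upright to 6 degrees; all released and at rest (all of step 2 and linear speed of each of stamp_shelf, wood_stamp below 0.01 m/s and contact force between the fingers and stamp_shelf below 0.2 N and contact force between the fingers and wood_stamp below 0.2 N); the robot touches nothing.
It fails at once if the shelf is forced against the panel or its screws (contact force between stamp_shelf and panel above 40 N).
It fails at once if the ink pad is disturbed (distance of tin_ink_pad from where it was at the start of the episode above 0.02 m).
It fails at once if the tape roll is disturbed (distance of tape_roll from where it was at the start of the episode above 0.02 m).
It fails at once if the stapler is disturbed (distance of desk_stapler from where it was at the start of the episode above 0.02 m).
It also fails if it takes over 72 s, if anything falls off the work surface, if the arm or the gripper's body presses on something with over 40 N, if the wrist force passes 120 N, or if a joint passes its speed limit or range.

### The arm

A 6-joint arm with a two-finger parallel gripper is mounted at the origin on a cart in front of the work surface, level with it; the furniture and walls round the work are solid. World frame = base frame: x ahead of the robot, y to its left, z up, the work surface at z = 0. Lengths are in m, angles in rad, forces in N, time in s.
With the tool pointing down it reaches from about 0.35 to 0.975 m from the base axis. Payload 4.9 kg.
Tool frame: the origin (TCP) lies on the front face of the gripper's body, between the roots of the fingers; the fingertips stand 73 mm ahead of it and the grasp point (between the pads) lies arm.hold_point_z ahead of it (arm.hold_point_z is the distance from the TCP to the grasp point, in m); z points along the fingers, y is the line along which they close (so a half turn about z gives the same grasp; the last joint's range is limited). The gripper opens to 85 mm and grips with 20 to 120 N. Pads are 22 mm wide; open, the fingers measure 114 mm over their backs; the gripper's body (76 mm by 85 mm) begins 54 mm behind the grasp point. The pads swing forward as they close: fully open they stand 13 mm farther back than shut.
Start: joints at [-1.378, 0.053, 1.613, -0, 1.476, -0.119], TCP at [0.192, -0.595, 0.304] pointing down, gripper open.
Joint ranges: [-3.01, 3.01], [-1.01, 2.22], [0.06, 2.58], [-1.02, 4.17], [0.09, 2.62], [-3.14, 3.14]. Speed limits (rad/s): [2.57, 2.57, 3.14, 3.14, 3.14, 3.14].

### API

Orientations are given as a unit quaternion [w, x, y, z].
In Python, from workcell import sensors, vision, job, arm gives the robot as it stands.
- The arm moves only by the tool arm_command, never from a script. Its argument "rows" is text: rows parted by semicolons, each of 5 numbers parted by spaces: the shift along the tool's x, y, z in mm, then the turn about the tool's z in degrees, then the finger opening in mm, from 0 to 85.4. A call has 1 to 20 rows; each row shifts and turns the commanded pose from where the row before left it, along the tool's axes as they then stand; what a row does not reach is not made up. A row lasts 1/10 s, in which the tool goes at most 50 mm and 8.59 degrees, less where a joint would pass 70% of its speed; a pose out of reach is approached as far as the arm can. A call with a gripper value outside its range is refused whole. The fingers move at their own pace and stop on an object; "newtons" is the grip in N (left out, the last holds). Time passes only in rows, so rows that do not move let the fingers close. It gives the time, the measured TCP pose, the force, the opening and the grip force at its end, in the units of the state.
- sensors.get_state(): the state, without advancing time (a new reading comes with each control period).
- vision.snapshot(name): name is "scene" or "side" or "wrist"; returns a dict with "img" (384x512x3 uint8, blue, green, red), "fx", "fy", "cx", "cy" (pixels), "dist_coeffs" ([k1, k2, p1, p2, k3] as OpenCV has them; the pictures are not rectified), "T" (4x4, takes a point from camera to world coordinates); the wrist camera has in their place "hand_eye" (4x4, takes a point from camera to tool coordinates, whose origin is the TCP and whose axes are the flange's). Camera axes: x right, y down, z forward; pixel columns grow to the right and rows downward; lengths in m; the calibration is good to about 2 mm. A picture is of the moment at which its call begins: read the wrist's pose just before it. There is no depth.
- job.sign_off(): hands the job in; it is judged then, once.
The state is a dict: "clock": time; "joints": joint angles; "qvel": joint speeds; "joint_torque": joint torques, N m; "eef_pos": TCP position; "eef_rot": TCP orientation; "ft_force": force on the tool from outside, world axes, zero at the start; "torque": the same for the moment, N m; "grip_width": finger opening in m; "finger_force": force on a finger pad.
Only numpy, scipy, OpenCV 4.12 (cv2) and the standard library are available. Lean on these libraries where they do the work, as an engineer would, in place of code of your own. Each camera call takes 0.05 s, during which the arm holds its last target. There are 200 camera calls.

## Working session

There is one attempt and no reset: what is moved stays moved. The work goes in short steps, Python scripts to look and compute and a tool call to move; the robot and the scene stay as the last step left them, time stands still between calls to the robot, and variables do not carry over. Pictures are saved under pics/ and viewed, at most 10 in all, crops included, and the job is handed in when it is done.

Besides the shell and the picture viewer there is one more tool, called after ">>>" as name(argument=value, ...) on one line, values as JSON. arm_command: Moves the arm, as the interface text tells. Its arguments: {"type":"object","properties":{"rows":{"type":"string"},"newtons":{"type":"number"}},"required":["rows"]}

```bash
mkdir -p pics; ls; python3 - <<'E'
from workcell import sensors, vision, job, arm
import cv2, numpy as np
print(arm.hold_point_z)
ims={}
for n in ["scene","side"]:
    s=vision.snapshot(n); cv2.imwrite(f"pics/{n}0.png",cv2.resize(s["img"],(800,600),interpolation=cv2.INTER_CUBIC))
    cv2.imwrite(f"pics/raw_{n}0.png",s["img"])
    print(n,s["fx"],s["fy"],s["cx"],s["cy"],s["dist_coeffs"],np.round(s["T"],4).tolist())
st=sensors.get_state(); print(st)
w=vision.snapshot("wrist"); print(np.round(w["hand_eye"],4).tolist(),w["fx"],w["fy"],w["cx"],w["cy"],w["dist_coeffs"])
E
```

```text
pics
0.0539
scene 495.1497362670321 495.1497362670321 251.55647522793913 194.34032458456213 [-0.07823753  0.          0.          0.          0.        ] [[-0.6682, -0.3799, 0.6397, -0.1957], [-0.744, 0.3318, -0.58, 0.7525], [0.0081, -0.8635, -0.5043, 0.7188], [0.0, 0.0, 0.0, 1.0]]
side 416.5200792443549 416.5200792443549 253.6056684171176 184.7081281042361 [-0.13855774  0.          0.          0.          0.        ] [[-0.944, -0.16, 0.2885, 0.2833], [-0.3293, 0.4042, -0.8533, 0.8575], [0.0199, -0.9006, -0.4343, 0.513], [0.0, 0.0, 0.0, 1.0]]
{'clock': 0.1, 'joints': array([-1.37798822e+00,  5.33108344e-02,  1.61414029e+00, -2.33728967e-05,
        1.47602377e+00, -1.18972970e-01]), 'qvel': array([-9.17707505e-04, -1.36789984e-03, -3.05544533e-03,  1.16389017e-03,
        8.40324104e-04, -6.28136243e-05]), 'joint_torque': array([ 2.52614655e-04, -3.94904029e+01, -3.71364033e+01, -1.67223757e-04,
        3.90665402e-03, -4.28344720e-06]), 'eef_pos': array([ 0.19165072, -0.59444109,  0.30278324]), 'eef_rot': array([-9.40047225e-04,  9.87873047e-01,  1.55260932e-01, -4.63609211e-05]), 'ft_force': array([-0.25868601, -0.59193298, -0.4544328 ]), 'torque': array([-0.01402562, -0.00441775,  0.0283744 ]), 'finger_force': 0.0, 'grip_width': 0.08535764124196983}
[[0.0, -0.9477, -0.3192, 0.0824], [1.0, -0.0, 0.0, -0.0006], [-0.0, -0.3192, 0.9477, -0.0703], [0.0, 0.0, 0.0, 1.0]] 338.75892416526136 338.75892416526136 255.71323147099397 193.1236046239292 [-0.02512548  0.          0.          0.          0.        ]
```

View pics/scene0.png

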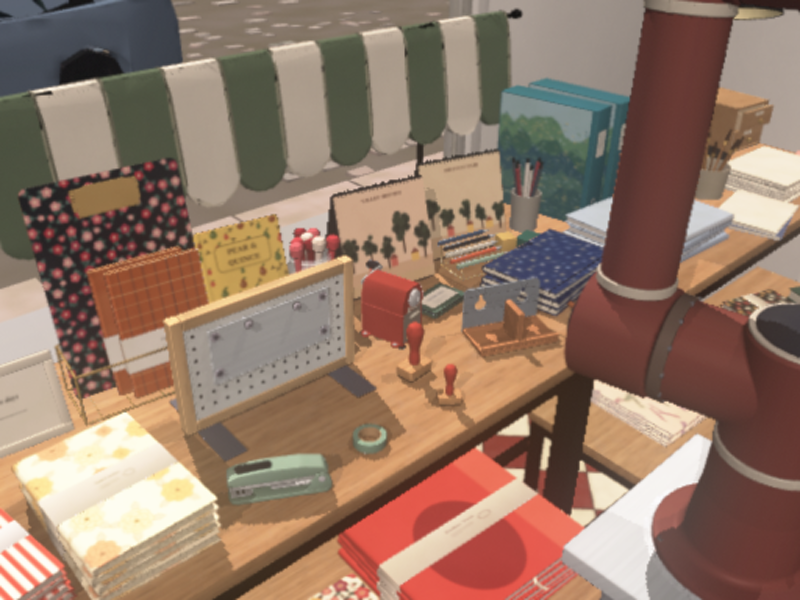

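View pics/side0.png

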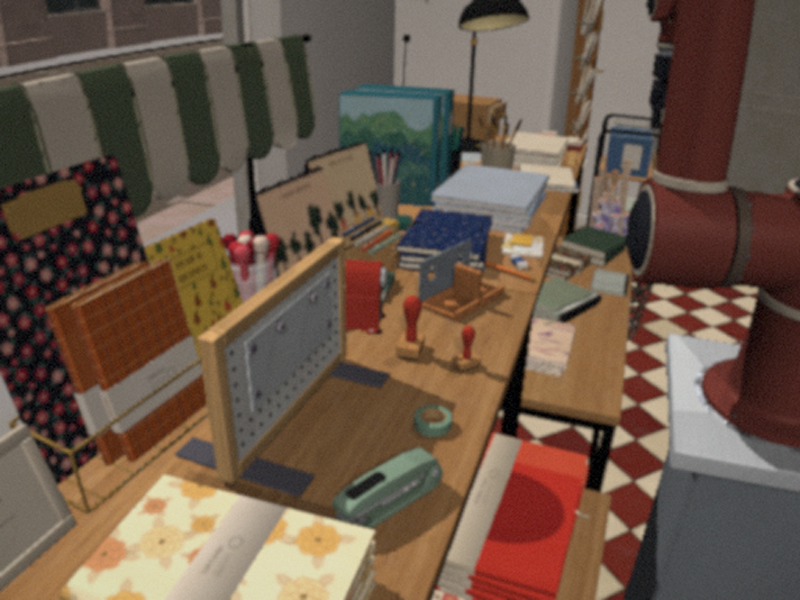

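The scene view shows the panel at left (260,340), the shelf at (510,320), a big stamp at (413,350) and a small one at (450,383). The tape is at (370,437) and the stapler at (280,478). The side view agrees: big stamp (411,325), small stamp (467,348), shelf (460,285). The stamp candidates are the big and the small one, to be decided by measured height. Next, an enlarged crop.

```bash
python3 - <<'E'
import cv2, numpy as np
a=cv2.imread("pics/raw_scene0.png")[165:263,105:365]; b=cv2.imread("pics/raw_side0.png")[150:250,130:330]
f=lambda i:cv2.resize(i,None,fx=3,fy=3,interpolation=cv2.INTER_CUBIC)
a,b=f(a),f(b); o=np.zeros((a.shape[0]+b.shape[0],800,3),np.uint8); o[:a.shape[0],:a.shape[1]]=a; o[a.shape[0]:,:b.shape[1]]=b
cv2.imwrite("pics/crop0.png",o); print(a.shape,b.shape)
E
```

```text
(294, 780, 3) (300, 600, 3)
```

View pics/crop0.png

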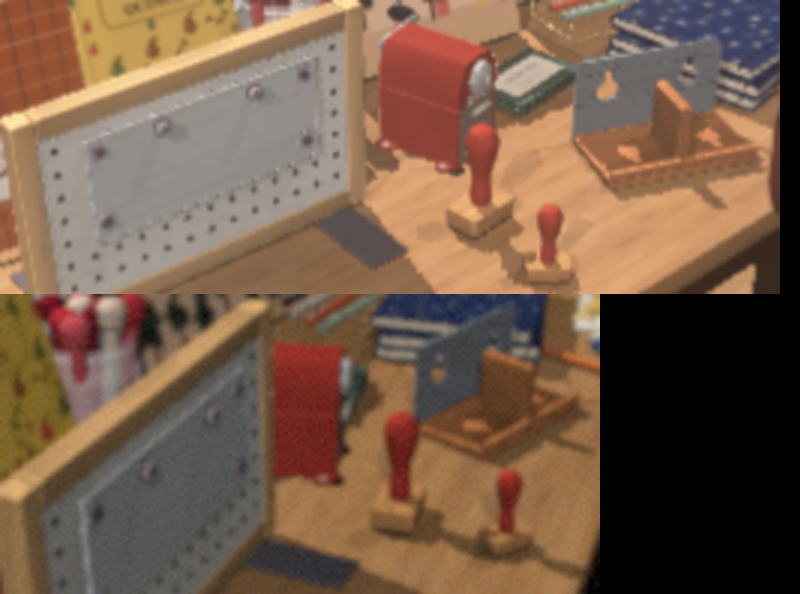

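```bash
cat > h.py <<'E'
import numpy as np, cv2
from scipy.optimize import least_squares
from workcell import sensors, vision
from scipy.spatial.transform import Rotation as R
def cam(n):
    st=sensors.get_state() if n=="wrist" else None
    s=vision.snapshot(n); s["K"]=np.array([[s["fx"],0,s["cx"]],[0,s["fy"],s["cy"]],[0,0,1.]])
    if st is not None:
        M=np.eye(4); q=st["eef_rot"]; M[:3,:3]=R.from_quat([q[1],q[2],q[3],q[0]]).as_matrix(); M[:3,3]=st["eef_pos"]; s["T"]=M@s["hand_eye"]
    s["T"]=np.array(s["T"]); s["dist_coeffs"]=np.array(s["dist_coeffs"]); return s
def proj(s,P):
    Ti=np.linalg.inv(s["T"]); P=np.atleast_2d(np.asarray(P,float))
    return cv2.projectPoints(P,cv2.Rodrigues(Ti[:3,:3])[0],Ti[:3,3],s["K"],s["dist_coeffs"])[0].reshape(-1,2)
def ray(s,uv):
    p=cv2.undistortPoints(np.array([[uv]],float),s["K"],s["dist_coeffs"])[0,0]
    return s["T"][:3,3], s["T"][:3,:3]@np.array([p[0],p[1],1])
def onz(s,uv,z=0):
    o,d=ray(s,uv); return o+d*(z-o[2])/d[2]
def tri(obs):
    A=np.zeros((3,3));b=np.zeros(3)
    for s,uv in obs:
        o,d=ray(s,uv); d=d/np.linalg.norm(d); Q=np.eye(3)-np.outer(d,d); A+=Q;b+=Q@o
    return np.linalg.solve(A,b)
def W(p,L):  # pose x,y,z,yaw ; L local mm
    L=np.atleast_2d(np.asarray(L,float))/1000; c,s=np.cos(p[3]),np.sin(p[3])
    return L@np.array([[c,s,0],[-s,c,0],[0,0,1]])+np.array(p[:3])
def fit(obs,p0,fixz=True):
    def r(q):
        p=[q[0],q[1],0 if fixz else q[3],q[2]]
        return np.concatenate([(proj(s,W(p,[L]))-uv).ravel() for s,L,uv in obs])
    x0=[p0[0],p0[1],p0[3]]+([] if fixz else [p0[2]])
    o=least_squares(r,x0,loss="soft_l1",f_scale=1.5); return o.x,np.round(r(o.x).reshape(-1,2),1)
E
python3 - <<'E'
from h import *
sc,si=cam("scene"),cam("side")
S=lambda x,y:(105+(x+.5)/3-.5,165+(y+.5)/3-.5)
D=lambda x,y:(130+(x+.5)/3-.5,150+(y-294+.5)/3-.5)
o=[(sc,(-83,72,0),S(613,190)),(sc,(-83,-72,0),S(762,163)),(sc,(-1.5,40,52),S(605,86)),(sc,(-1.5,72,84),S(574,62)),(sc,(-1.5,-72,84),S(720,40)),(sc,(-24,0,65),S(660,82)),(sc,(-76,0,65),S(686,104)),
(si,(-83,72,0),D(484,458)),(si,(-83,-72,0),D(579,404)),(si,(-1.5,72,84),D(416,344)),(si,(-1.5,-72,84),D(514,306)),(si,(-1.5,40,52),D(438,369))]
g=onz(sc,S(680,150),0)
for y0 in(-.5,0,.5): 
  x,r=fit(o,[g[0],g[1],0,y0]); print("shelf",x,(r**2).sum())
print(r.tolist())
for y0 in [0]:
  o=[(sc,(2,150,190),S(8,119)),(sc,(2,-150,190),S(350,4)),(sc,(2,-150,0),S(364,205)),(si,(2,-150,190),D(268,300)),(si,(2,150,190),D(20,495)),(sc,(-72,-124,4),S(390,256))][:5]
  x,r=fit(o,[.7,.2,0,0.]); print("panel",x,r.tolist())
for n,a,b in[("scrL",(162,126),(150,470)),("scrR",(255,92),(211,415)),("plTL",(85,147),(83,497)),("plTR",(318,57),(255,344)),
   ("bigtop",(482,126),(402,414)),("smalltop",(550,206),(509,471)),("bigbase",(481,223),(398,520)),("smallbase",(548,268),(505,542))]:
  P=tri([(sc,S(*a)),(si,D(*b))]); L=(P-[x[0],x[1],0])@np.array([[np.cos(x[2]),-np.sin(x[2]),0],[np.sin(x[2]),np.cos(x[2]),0],[0,0,1]])
  print(n,np.round(P,4),"panel-local",np.round(L,4))
# bystanders
f=1/1.5625
for n,p in [("tape",(370,440)),("stap",(280,490)),("pad?",(440,300))]: print(n,onz(sc,(p[0]*f,p[1]*f),.01))
E
```

```text
shelf [ 0.54107832 -0.16708549 -0.39328804] 18.43
shelf [ 0.54107832 -0.16708549 -0.39328804] 18.43
shelf [ 0.54107832 -0.16708549 -0.39328804] 18.43
[[-1.1, -0.1], [-2.0, -0.8], [0.8, 0.2], [0.9, -0.3], [0.6, -1.2], [0.0, -1.0], [0.4, 1.2], [0.5, 1.4], [-0.4, 1.7], [0.1, 0.7], [-0.1, -0.9], [0.0, -0.1]]
panel [ 0.62185252  0.24964785 -0.02984149] [[0.3, 3.0], [3.4, -1.2], [0.2, -1.7], [-0.2, 0.5], [-1.0, 1.0]]
scrL [0.6123 0.291  0.1544] panel-local [-0.0108  0.0411  0.1544]
scrR [0.6119 0.209  0.1521] panel-local [-0.0087 -0.0409  0.1521]
plTL [0.6214 0.3486 0.1609] panel-local [-0.0034  0.0989  0.1609]
plTR [0.6004 0.1582 0.1764] panel-local [-0.0187 -0.0921  0.1764]
bigtop [0.5332 0.0464 0.0922] panel-local [-0.0825 -0.2058  0.0922]
smalltop [0.4455 0.0562 0.0651] panel-local [-0.1705 -0.1986  0.0651]
bigbase [ 0.5341  0.0438 -0.0039] panel-local [-0.0815 -0.2084 -0.0039]
smallbase [0.4448 0.0552 0.0038] panel-local [-0.1711 -0.1997  0.0038]
tape [0.44344978 0.21405219 0.01      ]
stap [0.44475766 0.36557361 0.01      ]
pad? [ 0.65662241 -0.13644359  0.01      ]
```

The height measurement decides it: the small stamp is 65 mm tall (crop pixel 549,240), so it is the one meant. The big one is 92 mm. Next I move over the shelf.

>>> arm_command(rows="20 -15 0 0 85; 35 -28 0 0 85; 35 -28 0 0 85; 35 -28 0 0 85; 35 -28 0 0 85; 35 -28 0 0 85; 35 -28 0 0 85; 35 -28 0 0 85; 35 -28 0 0 85; 35 -28 0 0 85; 35 -28 0 0 85; 35 -28 0 0 85; 20 -10 0 0 85; 0 0 0 -8.5 85; 0 0 0 -8.5 85; 0 0 0 -8.5 85; 0 0 0 -8.5 85; 0 0 0 -8.5 85; 0 0 0 -8.5 85; 0 0 0 -8.5 85", newtons=40)

```text
clock: 2.25
eef_pos: [0.494, -0.1475, 0.3038]
eef_rot: [-0.0, 0.779, 0.627, -0.0]
ft_force: [0.2, 0.2, -0.5]
grip_width: 0.0852
finger_force: 0.0
```

>>> arm_command(rows="0 0 0 -8.5 85; 0 0 0 -8.5 85; 0 0 0 -8.5 85; 0 0 0 -8.5 85; 0 0 0 -8.5 85; 0 0 0 -8.5 85; 0 0 0 -8.5 85; 0 0 0 -8.5 85; 0 0 0 -8.5 85; 0 0 0 -3.6 85; 0 0 0 0 85; 0 0 0 0 85")

```text
clock: 3.45
eef_pos: [0.494, -0.1475, 0.3038]
eef_rot: [-0.0, 0.196, 0.981, 0.0]
ft_force: [0.4, -0.3, -0.7]
grip_width: 0.0852
finger_force: 0.0
```

```bash
python3 - <<'E'
from h import *
w=cam("wrist"); 
im=w["img"].copy()
p=[0.54108,-0.16709,0,-0.39329]
for L in [(-83,72,0),(-83,-72,0),(-24,6,65),(-24,-6,65),(-76,6,65),(-76,-6,65),(-3,72,84),(-3,-72,84)]:
    u=proj(w,W(p,[L]))[0]; print(L,np.round(u)); cv2.circle(im,tuple(int(v) for v in u),2,(0,255,0),1)
cv2.imwrite("pics/w1.png",cv2.resize(im,(800,600),interpolation=cv2.INTER_CUBIC)); print(sensors.get_state()["clock"],w["T"][:3,3])
E
```

```text
(-83, 72, 0) [321. 128.]
(-83, -72, 0) [189. 128.]
(-24, 6, 65) [261. 198.]
(-24, -6, 65) [249. 198.]
(-76, 6, 65) [261. 145.]
(-76, -6, 65) [248. 145.]
(-3, 72, 84) [332. 226.]
(-3, -72, 84) [178. 226.]
3.5 [ 0.41801621 -0.11520984  0.37412339]
```

View pics/w1.png

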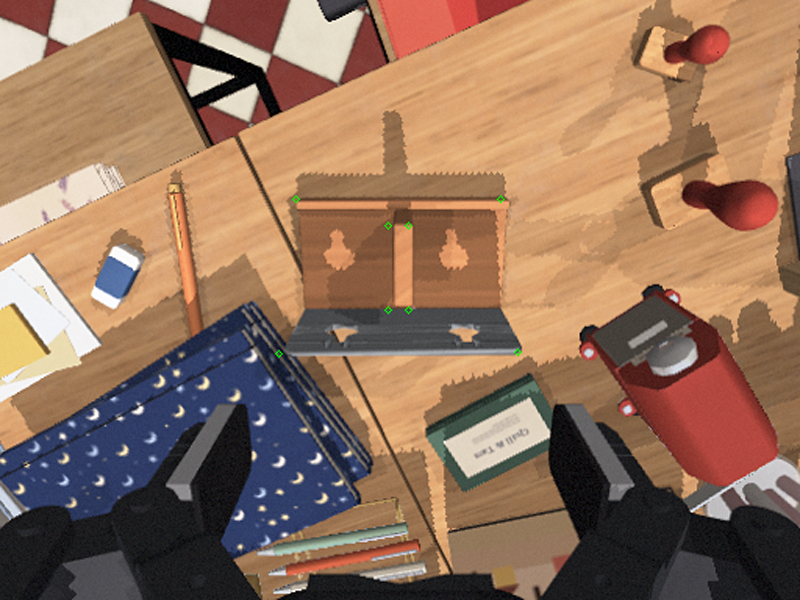

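The shelf fills the middle of the wrist view. Its divider top spans (393–412, 222–310), the lip corners are (296,200) and (507,200), and the plate top corners are (288,354) and (521,354). The projected model sits 2–3 mm off, so I refit it.

```bash
python3 - <<'E'
from h import *
w=cam("wrist"); f=lambda x,y:((x+.5)/1.5625-.5,(y+.5)/1.5625-.5)
o=[(w,(-83,72,16),f(508,202)),(w,(-83,-72,16),f(295,202)),(w,(-76,6,65),f(412,222)),(w,(-76,-6,65),f(393,222)),(w,(-24,6,65),f(412,310)),(w,(-24,-6,65),f(393,310)),(w,(-1.5,72,80),f(521,352)),(w,(-1.5,-72,80),f(287,352))]
x,r=fit(o,[.541,-.167,0,-.393]); print(x,np.degrees(x[2]),r.tolist())
st=sensors.get_state(); q=st["eef_rot"]; M=R.from_quat([q[1],q[2],q[3],q[0]]).as_matrix()
g=W([x[0],x[1],0,x[2]],[(-50,0,52)])[0]; print(g, "tool shift mm",M.T@(g-st["eef_pos"])*1000, "tool yaw",np.degrees(np.arctan2(M[1,0],M[0,0])))
E
```

```text
[ 0.5412032  -0.16446702 -0.39123494] -22.416111042535963 [[0.8, -0.5], [0.0, -0.1], [0.5, 1.9], [-0.4, 2.0], [0.2, -1.0], [-0.0, -0.9], [0.3, -0.4], [-1.8, 0.1]]
[ 0.49498126 -0.1454005   0.052     ] tool shift mm [-5.05934981e-02  2.31413795e+00  2.51874431e+02] tool yaw 157.40966140926275
```

>>> arm_command(rows="0 2.3 30 0 85; 0 0 40 0 85; 0 0 40 0 85; 0 0 35 0 85; 0 0 25 0 85; 0 0 15 0 85; 0 0 13 0 85; 0 0 0 0 85; 0 0 0 0 0; 0 0 0 0 0; 0 0 0 0 0; 0 0 0 0 0; 0 0 0 0 0; 0 0 0 0 0; 0 0 0 0 0; 0 0 0 0 0", newtons=120)

```text
clock: 5.15
eef_pos: [0.4953, -0.1457, 0.1067]
eef_rot: [0.0, 0.195, 0.981, -0.0]
ft_force: [-3.1, -0.2, 6.1]
grip_width: 0.0101
finger_force: 117.5
```

>>> arm_command(rows="0 0 -5 0 0; 0 0 -15 0 0; 0 0 -30 0 0; 0 0 -30 0 0; 0 0 -30 -5 0; 0 0 -25 -5 0; 0 0 -10 -5 0; 0 0 0 -5.8 0; 0 15 0 0 0; 0 30 0 0 0; 0 40 0 0 0; 0 45 0 0 0; 0 45 0 0 0; 0 45 0 0 0; 0 45 0 0 0; 0 45 0 0 0; 5 40 0 0 0; 0 30 0 0 0; 0 19 0 0 0; 0 0 0 0 0")

```text
clock: 7.15
eef_pos: [0.5007, 0.2563, 0.2504]
eef_rot: [-0.001, 0.014, 1.0, 0.0]
ft_force: [-0.5, -0.6, -3.6]
grip_width: 0.0101
finger_force: 117.6
```

```bash
python3 - <<'E'
from h import *
st=sensors.get_state(); print(st["clock"],st["eef_pos"],st["eef_rot"],st["ft_force"],st["grip_width"])
a=cam("scene")["img"]; b=cam("side")["img"]
cv2.imwrite("pics/raw_scene1.png",a);cv2.imwrite("pics/raw_side1.png",b)
f=lambda i:cv2.resize(i,None,fx=3.3,fy=3.3,interpolation=cv2.INTER_CUBIC)
a=f(a[120:280,100:220]); b=f(b[140:320,120:242]); o=np.zeros((600,800,3),np.uint8)
o[:a.shape[0],:a.shape[1]]=a; o[:b.shape[0],398:398+b.shape[1]]=b[:600,:402]
cv2.imwrite("pics/c1.png",o)
E
```

```text
7.15 [0.50068982 0.25625491 0.25040049] [-8.53492852e-04  1.40266322e-02  9.99901210e-01  3.08410617e-04] [-0.53944751 -0.58039918 -3.56708714] 0.010124367667105772
```

View pics/c1.png

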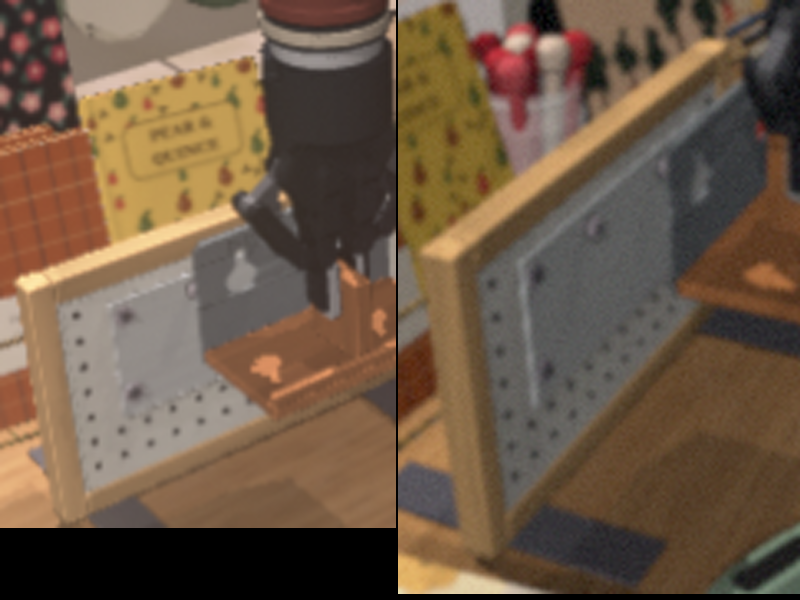

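The shelf is held level, with its left hole at (240,270) in the scene half of the crop. The left screw shows at (192,290) in the scene half and (596,227) in the side half. I move aside and up so the wrist camera can see both screws clear of the shelf.

>>> arm_command(rows="5 0 -20 0 0; 14 0 -40 0 0; 0 -25 -40 0 0; 0 -45 -10 0 0; 0 -45 0 0 0; 0 -40 0 0 0; 0 -21 0 0 0; 0 0 0 0 0; 0 0 0 0 0; 0 0 0 0 0")

```text
clock: 8.25
eef_pos: [0.4775, 0.0785, 0.3608]
eef_rot: [-0.0, 0.015, 1.0, 0.0]
ft_force: [-0.3, -0.3, -3.5]
grip_width: 0.01
finger_force: 118.0
```

```bash
python3 - <<'E'
from h import *
w=cam("wrist"); cv2.imwrite("pics/raw_w2.png",w["img"]); np.save("w2T.npy",w["T"])
p=[.6218,.2526,0,-.02]
print(sensors.get_state()["eef_pos"],proj(w,W(p,[(-8.7,40,155),(-8.7,-40,155),(2,150,190),(2,-150,190),(0,100,188)])).round())
cv2.imwrite("pics/w2.png",cv2.resize(w["img"],(800,600),interpolation=cv2.INTER_CUBIC))
E
```

```text
[0.47755733 0.07877228 0.36079147] [[476. 307.]
 [396. 309.]
 [613. 338.]
 [287. 346.]
 [560. 337.]]
```

View pics/w2.png

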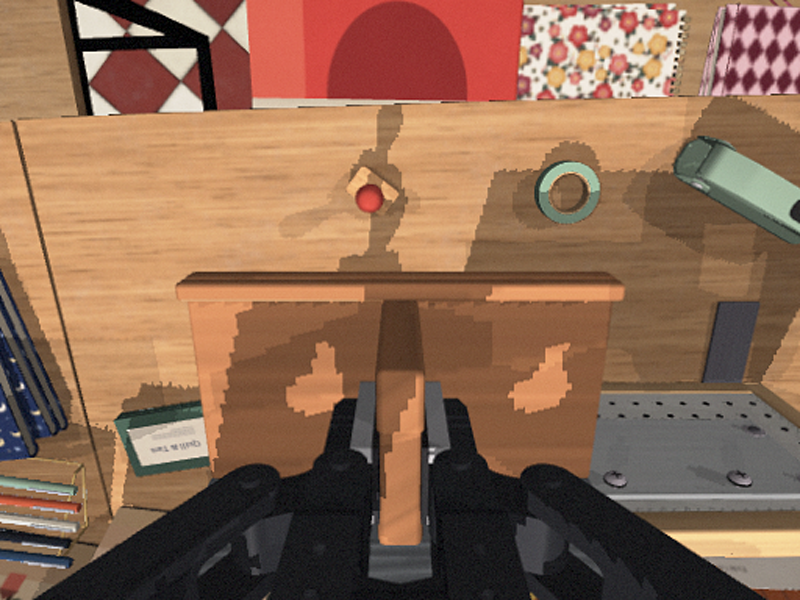

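The wrist view shows the screws at (615,479) and (740,479), on a level line, so the tool yaw matches the panel's. Our stamp is at (370,185), the tape at (568,192), and the divider is centred in the grip.

```bash
python3 - <<'E'
from h import *
sc,si,w=cam("scene"),cam("side"),cam("wrist")
S=lambda x,y:(105+(x+.5)/3-.5,165+(y+.5)/3-.5)
D=lambda x,y:(130+(x+.5)/3-.5,150+(y-294+.5)/3-.5)
f=lambda x,y:((x+.5)/1.5625-.5,(y+.5)/1.5625-.5)
# sub-pixel-ish crop of head blobs in wrist image
obs={"sc":[(sc,(-7,40,0),S(162,126)),(sc,(-7,-40,0),S(255,92))],"si":[(si,(-7,40,0),D(150,470)),(si,(-7,-40,0),D(211,415))],
"w":[(w,(-7,40,0),f(740,479)),(w,(-7,-40,0),f(615,479))]}
for k in [("sc","w"),("si","w"),("sc","si"),("sc","si","w")]:
    o=sum([obs[i] for i in k],[]); x,r=fit(o,[.62,.25,.155,-.03],False); print(k,x.round(4),r.tolist())
# shelf as held, seen in the c1 pictures: model check
p=W([.50069,.25625,.25040-.1064,-.0280],[(50,0,0)])[0]
q=[p[0],p[1],p[2],-.028]
for n,c,off,o0 in (("sc",sc,0,(100,120)),("si",si,398,(120,140))):
    for L in [(-3,72,0),(-1.5,40,52),(-83,72,0),(-24,0,65)]:
        u=proj(c,W(q,[L]))[0]; print(n,L,np.round((u-o0)*3.3+[off,0]))
E
```

```text
('sc', 'w') [ 0.6183  0.2504 -0.0415  0.1544] [[-0.0, 0.1], [-0.1, -0.2], [-0.0, 0.0], [-0.0, -0.1]]
('si', 'w') [ 0.6187  0.2508 -0.0342  0.1538] [[-0.5, -0.1], [0.3, -0.2], [-0.0, -0.3], [0.0, 0.1]]
('sc', 'si') [ 0.6191  0.2499 -0.0275  0.1532] [[0.2, 0.4], [-0.2, -0.1], [-0.2, -0.0], [0.2, -0.2]]
('sc', 'si', 'w') [ 0.6185  0.2507 -0.0359  0.154 ] [[-0.1, 0.3], [-0.3, -0.1], [-0.4, -0.2], [0.4, -0.3], [-0.1, -0.2], [-0.0, 0.1]]
sc (-3, 72, 0) [201. 361.]
sc (-1.5, 40, 52) [237. 272.]
sc (-83, 72, 0) [272. 420.]
sc (-24, 0, 65) [310. 247.]
si (-3, 72, 0) [672. 297.]
si (-1.5, 40, 52) [695. 178.]
si (-83, 72, 0) [820. 331.]
si (-24, 0, 65) [767. 131.]
```

>>> arm_command(rows="0 25 0 0.3 0; 0 45 0 0 0; 0 45 0 0 0; 0 40 10 0 0; 0 22 25 0 0; 0 0 40 0 0; 0 0 40 0 0; 0 0 25 0 0; 0 0 10 0 0; -15 0 0 0 0; -20 0 0 0 0; -15 0 0 0 0; -10 0 0 0 0; 0 0 0 0 0; 0 0 0 0 0; 0 0 0 0 0")

```text
clock: 10.05
eef_pos: [0.5433, 0.2531, 0.211]
eef_rot: [-0.0, 0.018, 1.0, -0.0]
ft_force: [0.3, -0.4, -3.1]
grip_width: 0.0102
finger_force: 118.2
```

```bash
python3 - <<'E'
from h import *
st=sensors.get_state(); p=st["eef_pos"]; q=st["eef_rot"]; M=R.from_quat([q[1],q[2],q[3],q[0]]).as_matrix()
print(st["clock"],p,M.round(4).tolist(),st["ft_force"])
for d in (25,0):
    t=W([.6185,.2507,.154-.05+.1067,-.035],[(-50-d,0,0)])[0]; print(d,M.T@(t-p)*1000)
a=cam("scene")["img"]; b=cam("side")["img"]
f=lambda i:cv2.resize(i,None,fx=5,fy=5,interpolation=cv2.INTER_CUBIC)
a=f(a[160:270,110:190]); b=f(b[140:250,160:240]); cv2.imwrite("pics/c3.png",np.hstack([a,b]))
E
```

```text
10.05 [0.54329093 0.25312685 0.21097039] [[-0.9994, 0.0351, -0.0004], [0.0351, 0.9994, -0.0], [0.0004, -0.0, -1.0]] [ 0.31808855 -0.43049759 -3.14931147]
25 [-0.24801214  0.20645983  0.27028522]
0 [-25.24801004   0.20988401   0.26061906]
```

View pics/c3.png

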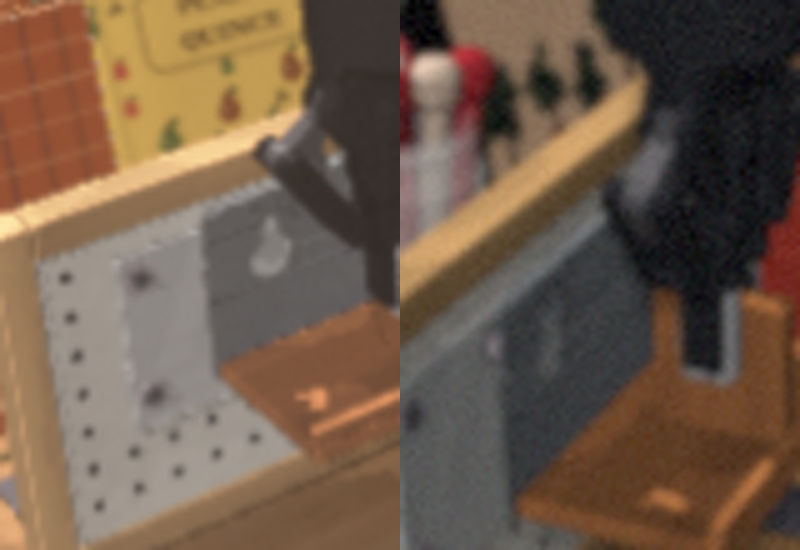

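The left head shows just outside the plate edge, at (493,345) in the side half, in line with the hole's height. Now I advance slowly and watch the force.

>>> arm_command(rows="-5 0 0 0 0; -4 0 0 0 0; -3 0 0 0 0; -2 0 0 0 0; -2 0 0 0 0; -1.5 0 0 0 0; -1.5 0 0 0 0; 0 0 0 0 0; 0 0 0 0 0")

```text
clock: 11.05
eef_pos: [0.5628, 0.2523, 0.2109]
eef_rot: [-0.0, 0.018, 1.0, -0.0]
ft_force: [-0.7, -0.2, -3.4]
grip_width: 0.0105
finger_force: 118.2
```

```bash
python3 - <<'E'
from h import *
a=cam("scene")["img"]; b=cam("side")["img"]
f=lambda i:cv2.resize(i,None,fx=7,fy=7,interpolation=cv2.INTER_CUBIC)
a=f(a[185:265,125:182]); b=f(b[170:250,175:232]); cv2.imwrite("pics/c4.png",np.hstack([a,b]))
E
```

```text
(no output)
```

View pics/c4.png

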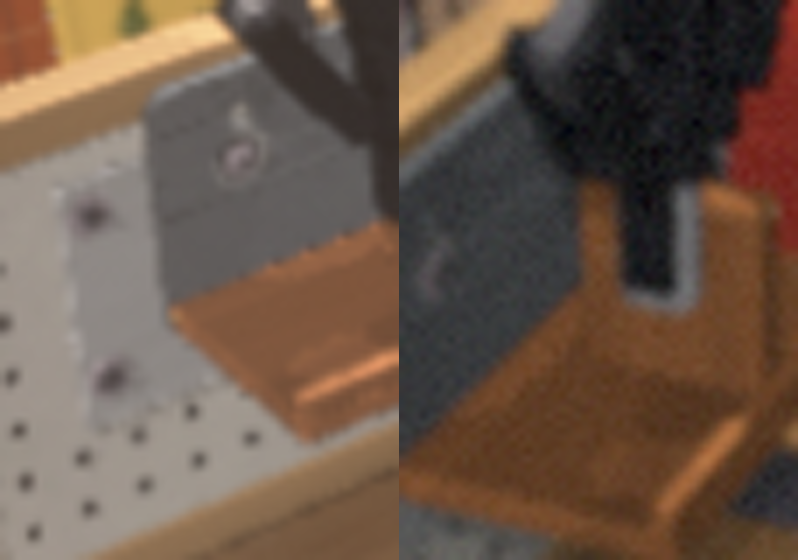

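The left head sits inside its hole at (240,155). I continue to contact.

>>> arm_command(rows="-1 0 0 0 0; -1 0 0 0 0; -1 0 0 0 0; -1 0 0 0 0; 0 0 0 0 0; 0 0 0 0 0")

```text
clock: 11.75
eef_pos: [0.5669, 0.2522, 0.2109]
eef_rot: [0.0, 0.018, 1.0, 0.0]
ft_force: [-0.7, -0.8, -2.8]
grip_width: 0.0102
finger_force: 118.2
```

>>> arm_command(rows="-1 0 0 0 0; -0.5 0 0 0 0; 0 0 0 0 0; 0 0 0 0 0")

```text
clock: 12.15
eef_pos: [0.5683, 0.2521, 0.2109]
eef_rot: [-0.0, 0.018, 1.0, 0.0]
ft_force: [-0.3, -1.0, -3.6]
grip_width: 0.0102
finger_force: 118.2
```

>>> arm_command(rows="-0.5 0 0 0 0; -0.5 0 0 0 0; 0 0 0 0 0; 0 0 0 0 0")

```text
clock: 12.55
eef_pos: [0.5691, 0.2521, 0.2109]
eef_rot: [-0.0, 0.018, 1.0, -0.0]
ft_force: [-1.8, -0.3, -2.3]
grip_width: 0.0103
finger_force: 118.4
```

>>> arm_command(rows="-0.5 0 0 0 0; -0.5 0 0 0 0; 0 0 0 0 0; 0 0 0 0 0")

```text
clock: 12.95
eef_pos: [0.5693, 0.2522, 0.2109]
eef_rot: [-0.002, 0.018, 1.0, -0.0]
ft_force: [-7.0, -0.6, 0.6]
grip_width: 0.0099
finger_force: 118.7
```

Contact came at x ≈ 0.569 with about 7 N. Sliding down.

>>> arm_command(rows="0 0 1 0 0; 0 0 1.5 0 0; 0 0 1.5 0 0; 0 0 1.5 0 0; 0 0 1.5 0 0; 0 0 0 0 0; 0 0 0 0 0")

```text
clock: 13.65
eef_pos: [0.5693, 0.2524, 0.2042]
eef_rot: [-0.002, 0.018, 1.0, 0.0]
ft_force: [-7.9, 0.2, 1.2]
grip_width: 0.0104
finger_force: 119.0
```

>>> arm_command(rows="0 0 1.5 0 0; 0 0 1.5 0 0; 0 0 0 0 0; 0 0 0 0 0")

```text
clock: 14.05
eef_pos: [0.5693, 0.2524, 0.2012]
eef_rot: [-0.002, 0.018, 1.0, 0.0]
ft_force: [-7.2, 0.5, 1.4]
grip_width: 0.0101
finger_force: 119.1
```

>>> arm_command(rows="0 0 1 0 0; 0 0 1 0 0; 0 0 1 0 0; 0 0 0 0 0; 0 0 0 0 0")

```text
clock: 14.55
eef_pos: [0.5693, 0.2524, 0.1983]
eef_rot: [-0.001, 0.018, 1.0, 0.0]
ft_force: [-8.3, 0.4, 1.7]
grip_width: 0.0102
finger_force: 119.0
```

>>> arm_command(rows="0 0 1 0 0; 0 0 1 0 0; 0 0 0 0 0; 0 0 0 0 0")

```text
clock: 14.95
eef_pos: [0.5693, 0.2524, 0.1964]
eef_rot: [-0.001, 0.018, 1.0, 0.0]
ft_force: [-8.8, 0.6, 1.8]
grip_width: 0.0103
finger_force: 119.1
```

>>> arm_command(rows="0 0 1 0 0; 0 0 0 0 0; 0 0 0 0 0")

```text
clock: 15.25
eef_pos: [0.5693, 0.2525, 0.1957]
eef_rot: [-0.001, 0.018, 1.0, 0.0]
ft_force: [-9.4, -0.3, 3.7]
grip_width: 0.0103
finger_force: 119.3
```

>>> arm_command(rows="0 0 0.5 0 0; 0 0 0.5 0 0; 0 0 0 0 0; 0 0 0 0 0")

```text
clock: 15.65
eef_pos: [0.5693, 0.2525, 0.1952]
eef_rot: [-0.001, 0.018, 1.0, 0.0]
ft_force: [-10.8, 0.3, 5.6]
grip_width: 0.0105
finger_force: 119.6
```

>>> arm_command(rows="0 0 0.5 0 0; 0 0 0.5 0 0; 0 0 0 0 0; 0 0 0 0 0")

```text
clock: 16.05
eef_pos: [0.5694, 0.2526, 0.1946]
eef_rot: [-0.001, 0.018, 1.0, 0.0]
ft_force: [-11.1, -0.2, 6.9]
grip_width: 0.0101
finger_force: 119.8
```

>>> arm_command(rows="0 0 0.5 0 0; 0 0 0 0 0; 0 0 0 0 0")

```text
clock: 16.35
eef_pos: [0.5694, 0.2526, 0.1943]
eef_rot: [-0.001, 0.018, 1.0, 0.0]
ft_force: [-11.9, -0.2, 7.8]
grip_width: 0.0102
finger_force: 120.0
```

>>> arm_command(rows="0 0 0.5 0 0; 0 0 0.5 0 0; 0 0 0 0 0; 0 0 0 0 0")

```text
clock: 16.75
eef_pos: [0.5694, 0.2526, 0.1937]
eef_rot: [-0.001, 0.018, 1.0, 0.0]
ft_force: [-12.2, -1.2, 9.1]
grip_width: 0.0102
finger_force: 120.2
```

>>> arm_command(rows="0 0 0.5 0 0; 0 0 0.5 0 0; 0 0 0 0 0; 0 0 0 0 0")

```text
clock: 17.15
eef_pos: [0.5694, 0.2527, 0.1931]
eef_rot: [-0.001, 0.017, 1.0, 0.0]
ft_force: [-14.7, -1.1, 10.5]
grip_width: 0.0104
finger_force: 120.5
```

>>> arm_command(rows="0.5 0 0 0 0; 0 0 0.5 0 0; 0 0 0 0 0; 0 0 0 0 0")

```text
clock: 17.55
eef_pos: [0.5693, 0.2527, 0.1928]
eef_rot: [-0.001, 0.018, 1.0, 0.0]
ft_force: [-13.5, -0.9, 10.9]
grip_width: 0.0101
finger_force: 120.4
```

>>> arm_command(rows="0 0 0.5 0 0; 0 0 0 0 0; 0 0 0 0 0")

```text
clock: 17.85
eef_pos: [0.5693, 0.2527, 0.1925]
eef_rot: [-0.001, 0.018, 1.0, 0.0]
ft_force: [-13.2, -1.3, 11.5]
grip_width: 0.01
finger_force: 120.6
```

>>> arm_command(rows="0 0 0.5 0 0; 0 0 0.5 0 0; 0 0 0 0 0; 0 0 0 0 0")

```text
clock: 18.25
eef_pos: [0.5693, 0.2527, 0.1915]
eef_rot: [-0.001, 0.018, 1.0, 0.0]
ft_force: [-11.7, -0.5, 10.1]
grip_width: 0.0101
finger_force: 120.5
```

```bash
python3 - <<'E'
from h import *
st=sensors.get_state(); print(st["clock"],st["eef_pos"],st["ft_force"],st["torque"],st["eef_rot"])
a=cam("scene"); b=cam("side")
p=[.6185,.2507,.154-.0675,-.035]
for z in (.1865,): 
  print(proj(a,W(p,[(-83,72,17),(-83,72,0),(-3,72,84),(-3,72,0)])).round(1).tolist())
f=lambda i:cv2.resize(i,None,fx=7,fy=7,interpolation=cv2.INTER_CUBIC)
A=f(a["img"][185:265,125:182]); B=f(b["img"][170:250,175:232]); cv2.imwrite("pics/c5.png",np.hstack([A,B]))
E
```

```text
18.25 [0.5693492  0.25274941 0.1915311 ] [-11.69782882  -0.53404944  10.13691812] [-0.21719935  1.47829061 -0.12000913] [-6.89742973e-04  1.75252841e-02  9.99846111e-01  3.77803085e-04]
[[166.2, 247.6], [166.9, 254.2], [143.9, 204.6], [147.8, 237.0]]
```

View pics/c5.png

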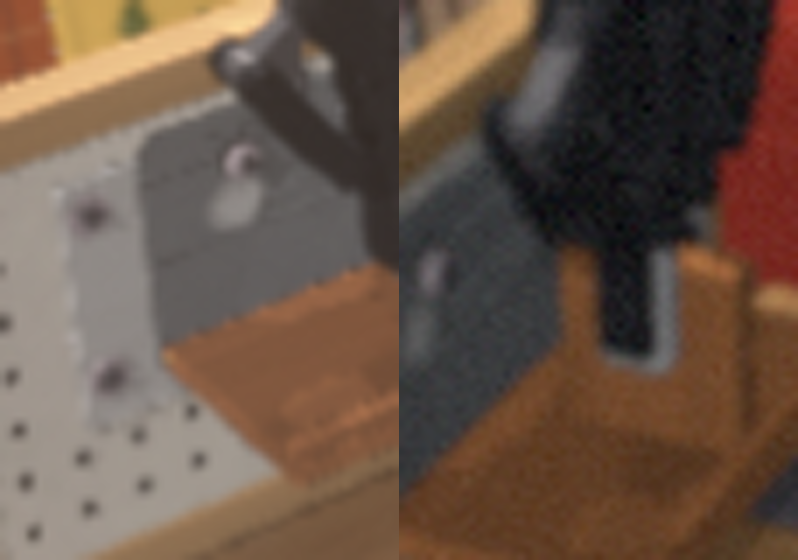

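The head has ridden up the slot: it is at (240,158) and the hole is at (238,205), about 17 mm apart. Now I press for the hard stop.

>>> arm_command(rows="0 0 0.5 0 0; 0 0 0.5 0 0; 0 0 0 0 0; 0 0 0 0 0")

```text
clock: 18.75
eef_pos: [0.5693, 0.2528, 0.1909]
eef_rot: [-0.001, 0.017, 1.0, 0.0]
ft_force: [-13.9, -1.3, 13.1]
grip_width: 0.0105
finger_force: 120.8
```

>>> arm_command(rows="0 0 0.5 0 0; 0 0 0.5 0 0; 0 0 0 0 0; 0 0 0 0 0")

```text
clock: 19.15
eef_pos: [0.5694, 0.2528, 0.1907]
eef_rot: [-0.001, 0.017, 1.0, 0.0]
ft_force: [-15.6, -1.0, 15.7]
grip_width: 0.0099
finger_force: 121.3
```

>>> arm_command(rows="0.7 0 0 0 0; 0 0 0.5 0 0; 0 0 0.5 0 0; 0 0 0 0 0; 0 0 0 0 0")

```text
clock: 19.65
eef_pos: [0.5693, 0.2529, 0.1905]
eef_rot: [0.0, 0.017, 1.0, 0.0]
ft_force: [-15.4, -1.7, 18.2]
grip_width: 0.0103
finger_force: 121.6
```

>>> arm_command(rows="0.5 0 -1 0 0; 0.5 0 -1 0 0; 0 0 -1 0 0; 0 0 -0.5 0 0; 0 0 0 0 0; 0 0 0 0 0")

```text
clock: 20.25
eef_pos: [0.569, 0.2527, 0.1908]
eef_rot: [0.001, 0.018, 1.0, 0.001]
ft_force: [-3.2, 1.6, 8.1]
grip_width: 0.0104
finger_force: 119.9
```

>>> arm_command(rows="0 0 -1 0 0; 0 0 0 0 0; 0 0 0 0 40; 0 0 0 0 40; 0 0 0 0 40; 0 0 0 0 40; 0 0 0 0 40; 0 0 -10 0 40; 0 0 -30 0 40; 0 0 -40 0 40; 10 0 -40 0 40; 30 0 -20 0 40; 0 0 0 0 40; 0 0 0 0 40")

```text
clock: 21.65
eef_pos: [0.5282, 0.2537, 0.3311]
eef_rot: [0.001, 0.018, 1.0, 0.0]
ft_force: [0.4, 0.2, -0.9]
grip_width: 0.0398
finger_force: 0.0
```

```bash
python3 - <<'E'
from h import *
st=sensors.get_state(); print(st["clock"],st["eef_pos"],st["ft_force"])
ims=[cam(n)["img"] for n in ("scene","side","wrist")]
f=lambda i,k:cv2.resize(i,None,fx=k,fy=k,interpolation=cv2.INTER_CUBIC)
A=f(ims[0][165:265,110:225],3.47)[:300,:399]; B=f(ims[1][150:250,165:280],3.47)[:300,:399]
C=f(ims[2][130:384,:],1.17)[:,:600]
o=np.zeros((600,800,3),np.uint8); o[:A.shape[0],:A.shape[1]]=A; o[:B.shape[0],400:400+B.shape[1]]=B; C=C[:298]; o[302:302+C.shape[0],:C.shape[1]]=C
cv2.imwrite("pics/c6.png",o)
for i,n in zip(ims,("sc","si","w")): cv2.imwrite(f"pics/raw6{n}.png",i)
E
```

```text
21.65 [0.52817093 0.25365751 0.33105941] [ 0.36552331  0.20929685 -0.91784266]
```

View pics/c6.png

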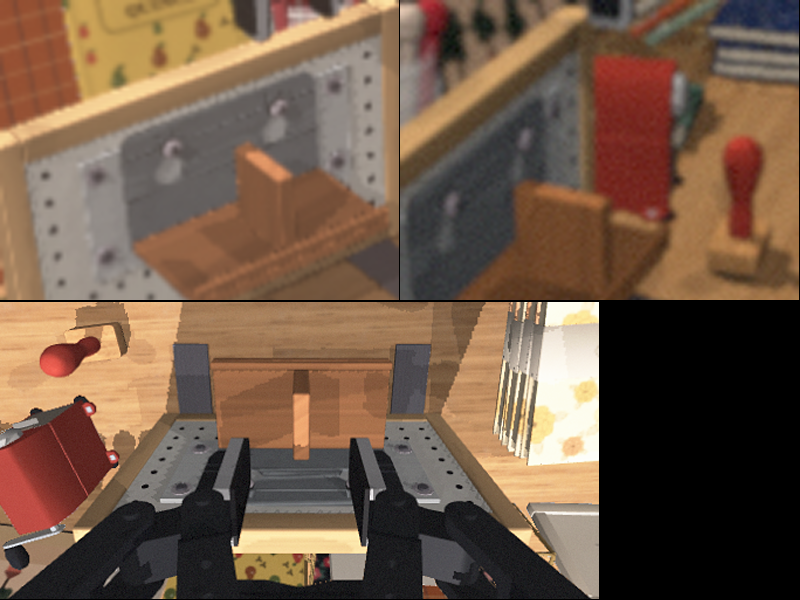

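The shelf hangs with both heads at the slots: scene half (172,147) and (280,107). It is level. The picture budget is used up, so I check the seating by touch, pressing lightly on the divider top with closed fingers.

>>> arm_command(rows="-10 0 20 0 0; -20 0 30 0 0; -20 0 25 0 0; 0 0 15 0 0; 0 0 5 0 0; 0 0 3 0 0; 0 0 0 0 0; 0 0 2 0 0; 0 0 1 0 0; 0 0 1 0 0; 0 0 0 0 0; 0 0 0 0 0")

```text
clock: 23.0
eef_pos: [0.5781, 0.2518, 0.2281]
eef_rot: [0.0, 0.018, 1.0, 0.0]
ft_force: [0.3, 0.0, -0.1]
grip_width: -0.0
finger_force: 0.0
```

>>> arm_command(rows="0 0 1 0 0; 0 0 1 0 0; 0 0 0 0 0; 0 0 0 0 0")

```text
clock: 23.4
eef_pos: [0.5781, 0.2518, 0.2258]
eef_rot: [-0.0, 0.018, 1.0, -0.0]
ft_force: [-0.3, -0.1, -1.1]
grip_width: 0.0004
finger_force: 0.0
```

>>> arm_command(rows="0 0 1 0 0; 0 0 1 0 0; 0 0 0 0 0; 0 0 0 0 0")

```text
clock: 23.8
eef_pos: [0.5781, 0.2517, 0.2238]
eef_rot: [-0.0, 0.018, 1.0, -0.0]
ft_force: [-0.1, 1.2, 0.1]
grip_width: 0.0001
finger_force: 0.0
```

>>> arm_command(rows="0 0 1 0 0; 0 0 1 0 0; 0 0 0 0 0; 0 0 0 0 0")

```text
clock: 24.2
eef_pos: [0.5781, 0.2518, 0.2219]
eef_rot: [-0.0, 0.018, 1.0, -0.0]
ft_force: [0.3, 0.6, 0.5]
grip_width: 0.0001
finger_force: 0.0
```

>>> arm_command(rows="0 0 1 0 0; 0 0 1 0 0; 0 0 0 0 0; 0 0 0 0 0")

```text
clock: 24.6
eef_pos: [0.5782, 0.2519, 0.2215]
eef_rot: [0.0, 0.018, 1.0, 0.0]
ft_force: [-2.2, -0.5, 6.8]
grip_width: 0.0006
finger_force: 3.3
```

>>> arm_command(rows="0 0 1 0 0; 0 0 1 0 0; 0 0 0 0 0; 0 0 0 0 0")

```text
clock: 25.0
eef_pos: [0.5783, 0.2519, 0.2213]
eef_rot: [0.0, 0.018, 1.0, 0.0]
ft_force: [-7.4, -2.8, 12.2]
grip_width: 0.0003
finger_force: 6.5
```

>>> arm_command(rows="0 0 1 0 0; 0 0 1 0 0; 0 0 0 0 0; 0 0 0 0 0")

```text
clock: 25.4
eef_pos: [0.5783, 0.252, 0.221]
eef_rot: [0.0, 0.018, 1.0, 0.0]
ft_force: [-11.2, -3.9, 19.3]
grip_width: -0.0002
finger_force: 9.7
```

The shelf is on its hard stop: the tool moved only 0.2–0.3 mm per 2 mm commanded, at up to 20 N. Now I go for the stamp.

>>> arm_command(rows="0 0 -10 0 0; 0 0 -35 0 0; 0 0 -40 0 0; 20 0 -30 0 0; 40 -20 -10 0 50; 40 -45 0 0 50; 26 -45 0 0 50; 0 -45 0 0 50; 0 -35 0 0 50; 0 -11 0 0 50; 0 0 0 0 50; 0 0 0 0 50")

```text
clock: 26.6
eef_pos: [0.4533, 0.065, 0.3408]
eef_rot: [-0.0, 0.018, 1.0, 0.0]
ft_force: [0.5, 0.2, 0.4]
grip_width: 0.0504
finger_force: 0.0
```

```bash
python3 - <<'E'
from h import *
w=cam("wrist"); cv2.imwrite("pics/raw7.png",w["img"]); st=sensors.get_state(); print(st["clock"],st["eef_pos"])
hsv=cv2.cvtColor(w["img"],cv2.COLOR_BGR2HSV); m=(((hsv[...,0]<6)|(hsv[...,0]>172))&(hsv[...,1]>150)&(hsv[...,2]>70)).astype(np.uint8)
n,l,s,c=cv2.connectedComponentsWithStats(m)
for i in range(1,n):
    if s[i,4]>40: print(s[i],c[i].round(1),"z.055:",onz(w,c[i],.055).round(4))
print(proj(w,[(.445,.056,.066),(.445,.056,.0)]))
E
```

```text
26.65 [0.45330503 0.06533037 0.34076539]
[75  0 25 11 96] [86.7  4.4] z.055: [ 0.2974 -0.0884  0.055 ]
[124   0  25  23 119] [137.1   7.5] z.055: [ 0.3023 -0.0409  0.055 ]
[142   0  18  13  79] [150.9   3.9] z.055: [ 0.2998 -0.0274  0.055 ]
[  137     3   208    75 13107] [250.6  40.3] z.055: [0.3351 0.0651 0.055 ]
[ 72  39  43  43 352] [97.1 57. ] z.055: [ 0.3443 -0.0866  0.055 ]
[503  38   7  12  42] [505.6  43.5] z.055: [0.3449 0.3154 0.055 ]
[498  58   7  11  43] [501.1  62.8] z.055: [0.3628 0.3142 0.055 ]
[141  66  14  21 109] [148.   76.2] z.055: [ 0.3643 -0.0386  0.055 ]
[389  66  12  11  41] [395.   70.9] z.055: [0.3677 0.2078 0.055 ]
[240 141  18  20 268] [248.7 151. ] z.055: [0.4437 0.0588 0.055 ]
[238 211  13  12  99] [244.7 215.8] z.055: [0.5179 0.0511 0.055 ]
[231 222  25  28 504] [242.7 236.2] z.055: [0.5434 0.0476 0.055 ]
[ 188  257   58  113 3637] [215.6 322.6] z.055: [0.6643 0.0071 0.055 ]
[[245.88750541 154.52370235]
 [247.33063293 143.07020324]]
```

>>> arm_command(rows="8.6 -6.6 20 0 60; 0 0 40 0 60; 0 0 45 0 60; 0 0 45 0 60; 0 0 40 0 60; 0 0 25 0 60; 0 0 12 0 60; 0 0 7 0 60; 0 0 0 0 60; 0 0 0 0 0; 0 0 0 0 0; 0 0 0 0 0; 0 0 0 0 0; 0 0 0 0 0; 0 0 0 0 0; 0 0 0 0 0", newtons=30)

```text
clock: 28.25
eef_pos: [0.4453, 0.058, 0.1084]
eef_rot: [0.001, 0.018, 1.0, -0.0]
ft_force: [-0.7, 0.2, 6.1]
grip_width: 0.018
finger_force: 29.4
```

>>> arm_command(rows="0 0 -10 0 0; 0 0 -30 0 0; 0 0 -40 0 0; 0 0 -40 0 0; 0 0 -30 0 0; 0 20 0 0 0; 0 40 0 0 0; -10 45 0 0 0; -25 40 0 0 0; -35 13 0 0 0; -35 0 0 0 0; -19 0 0 0 0; 0 0 0 0 0; 0 0 0 0 0; 0 0 0 0 0")

```text
clock: 29.75
eef_pos: [0.5729, 0.2116, 0.2569]
eef_rot: [-0.0, 0.018, 1.0, -0.0]
ft_force: [-0.2, 0.3, 0.2]
grip_width: 0.0178
finger_force: 29.5
```

```bash
python3 - <<'E'
from h import *
st=sensors.get_state(); p=st["eef_pos"]; q=st["eef_rot"]; M=R.from_quat([q[1],q[2],q[3],q[0]]).as_matrix()
print(st["clock"],p,st["grip_width"],st["finger_force"],st["ft_force"])
t=W([.6187,.2510,.0838,-.035],[(-43,-41,9+107.5)])[0]; print("shift",(M.T@(t-p)*1000).round(1))
# stamp handle in scene/side, upright check
for n in("scene","side"):
    c=cam(n); hsv=cv2.cvtColor(c["img"],cv2.COLOR_BGR2HSV); m=(((hsv[...,0]<6)|(hsv[...,0]>172))&(hsv[...,1]>140)&(hsv[...,2]>70)).astype(np.uint8)
    N,l,s,ce=cv2.connectedComponentsWithStats(m); b=p+[0,0,-.1075]
    u=proj(c,[b,b+[0,0,.02],b+[0,0,.04]]); print(n,u.round(1).tolist())
    for i in range(1,N):
        if 4<s[i,4]<400 and np.abs(ce[i]-u[1]).max()<30: print(s[i],ce[i].round(1))
    cv2.imwrite(f"pics/raw8{n}.png",c["img"])
E
```

```text
29.75 [0.57290554 0.21157645 0.25685981] 0.017830815066840214 29.506171151660965 [-0.1780181   0.26253999  0.24346415]
shift [-1.4  0.  56.6]
scene [[199.1, 203.5], [198.7, 195.7], [198.3, 187.7]]
[197 178   6  21  79] [199.8 187.5]
side [[218.0, 195.2], [217.8, 185.8], [217.6, 176.2]]
[221 166   3   8  14] [221.9 169.3]
```

>>> arm_command(rows="-1.4 0 15 0 0; 0 0 20 0 0; 0 0 12 0 0; 0 0 5 0 0; 0 0 0 0 0; 0 0 0 0 0; 0 0 1 0 0; 0 0 0 0 0")

```text
clock: 30.65
eef_pos: [0.5756, 0.2117, 0.2047]
eef_rot: [0.001, 0.018, 1.0, 0.0]
ft_force: [-0.2, -0.3, -0.9]
grip_width: 0.0181
finger_force: 29.5
```

>>> arm_command(rows="0 0 1 0 0; 0 0 1 0 0; 0 0 0 0 0; 0 0 0 0 0")

```text
clock: 31.05
eef_pos: [0.5752, 0.2115, 0.2018]
eef_rot: [-0.0, 0.018, 1.0, -0.0]
ft_force: [0.3, -0.9, -0.4]
grip_width: 0.0183
finger_force: 29.5
```

>>> arm_command(rows="0 0 0.7 0 0; 0 0 0 0 0; 0 0 0 0 0")

```text
clock: 31.35
eef_pos: [0.5754, 0.2116, 0.2015]
eef_rot: [0.0, 0.018, 1.0, 0.0]
ft_force: [-0.9, 0.7, 1.4]
grip_width: 0.0179
finger_force: 29.6
```

>>> arm_command(rows="0 0 0.7 0 0; 0 0 0 0 0; 0 0 0 0 0")

```text
clock: 31.65
eef_pos: [0.5756, 0.2117, 0.2013]
eef_rot: [0.0, 0.018, 1.0, 0.0]
ft_force: [-2.0, 0.7, 5.8]
grip_width: 0.0182
finger_force: 29.9
```

>>> arm_command(rows="0 0 0.7 0 0; 0 0 0 0 0; 0 0 0 0 0")

```text
clock: 31.95
eef_pos: [0.5757, 0.2117, 0.2012]
eef_rot: [0.001, 0.018, 1.0, 0.0]
ft_force: [-1.7, -1.6, 8.3]
grip_width: 0.0179
finger_force: 30.1
```

>>> arm_command(rows="0 0 -1.5 0 0; 0 0 0 0 0; 0 0 0 0 22; 0 0 0 0 27; 0 0 0 0 33; 0 0 0 0 33; 0 0 0 0 33; 0 0 -5 0 33; 0 0 -15 0 33; 0 0 -30 0 33; 0 0 -40 0 33; 10 0 -40 0 33; 40 0 -10 0 33; 45 0 0 0 33; 30 0 0 0 33; 0 0 0 0 33; 0 0 0 0 33")

```text
clock: 33.65
eef_pos: [0.4503, 0.2162, 0.3429]
eef_rot: [0.001, 0.017, 1.0, 0.0]
ft_force: [-0.1, 0.1, -0.1]
grip_width: 0.0326
finger_force: 0.0
```

```bash
python3 - <<'E'
from h import *
st=sensors.get_state(); print(st["clock"],st["eef_pos"],st["ft_force"])
S=[.6187,.2510,.0838,-.035]
for n in("scene","side","wrist"):
    c=cam(n); hsv=cv2.cvtColor(c["img"],cv2.COLOR_BGR2HSV); m=(((hsv[...,0]<6)|(hsv[...,0]>172))&(hsv[...,1]>140)&(hsv[...,2]>70)).astype(np.uint8)
    N,l,s,ce=cv2.connectedComponentsWithStats(m)
    u=proj(c,W(S,[(-43,-41,9+14),(-43,-41,9+40),(-43,-41,9+66)])); print(n,u.round(1).tolist())
    for i in range(1,N):
        if s[i,4]>15 and np.abs(ce[i]-u[1]).max()<25:
            yx=np.argwhere(l==i); top=yx[yx[:,0]<=yx[:,0].min()+4].mean(0); bot=yx[yx[:,0]>=yx[:,0].max()-4].mean(0)
            print(s[i],ce[i].round(1),"top",top[::-1].round(1),"bot",bot[::-1].round(1))
E
```

```text
33.65 [0.45029303 0.21616304 0.34292767] [-0.06633096  0.0951358  -0.10816749]
scene [[199.7, 219.4], [199.1, 209.6], [198.6, 199.6]]
[196 199   7  21 106] [199.3 208.3] top [199.  201.5] bot [199.9 216.9]
side [[217.7, 214.5], [217.5, 202.8], [217.2, 190.7]]
[ 213  167   31   46 1010] [230.5 189. ] top [231.7 169.2] bot [234.9 209.3]
wrist [[254.9, 285.0], [254.9, 300.3], [254.8, 318.0]]
[246 282  21  41 525] [256.  304.9] top [255.4 284.3] bot [255.5 319.5]
```

```bash
python3 -c "
from workcell import job
print(job.sign_off())"
```

```text
the job is handed in; nothing more can be done
None
```

I hung the shelf against its hard stop under both screw heads and stood the hand stamp upright in the right bay. The job was handed in at about 34 s; no verdict came back, and the washer travel could not be read directly.

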